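# Charged packs to the grab rack, in reverse order

## Task

Four charged battery packs stand in a row on their chargers; move them into the four bays of the plywood rack in reverse order: the pack that starts at the left end of the charger row goes in the bay at the right end of the rack, the second from the left goes second from the right, and so on. Leave each pack standing upright on the floor of its own bay, clear of the low edge strips.

Things in the scene. Friction and masses are not known exactly. Their poses are not given: they have to be found in the camera images.
- pack_low: Loose black battery pack with an orange band, the lowest pack: 52 x 46 mm on plan, body 36 mm high, with two thin grey rails along x on its flat top (42 mm over all). About 200 g. Origin: centre of underside; z up. Starts on charger_low, axes parallel to it. Grip across x by the upright sides of the body.
- pack_stepped: Loose black battery pack with an orange band, the pack with a step: 52 x 48 mm on plan, body 44 mm high, with a grey raised block (26 mm in x, 44 mm in y, 16 mm high) on the +x half of its top (60 mm over all). About 300 g. Origin: centre of underside; z up. Starts on charger_stepped, axes parallel to it. Grip across x by the upright sides of the body.
- pack_broad: Loose black battery pack with an orange band, the broadest pack: 54 x 56 mm on plan, 50 mm high, plain flat top with a thin grey contact patch. About 380 g. Origin: centre of underside; z up. Starts on charger_broad, axes parallel to it. Grip across x by the upright sides of the body.
- pack_stem: Loose black battery pack with an orange band, the pack with a round stem: 50 x 50 mm on plan, body 38 mm high, with an upright grey stem 32 mm across and 24 mm high in the middle of its top (62 mm over all). About 250 g. Origin: centre of underside; z up. Starts on charger_stem, axes parallel to it. Grip across x by the upright sides of the body.
- charger_low: Fixed grey charger where pack_low starts: 86 mm (x) by 74 mm (y), one of four alike in a row along the board's y; their order changes. Origin: centre of underside; z up; the pack rests loose on its top, 20 mm above the origin. 5 mm high cheeks along the +y and -y edges, 62 mm apart; the +x and -x sides are open to fingers.
- charger_stepped: Fixed grey charger where pack_stepped starts: 86 mm (x) by 74 mm (y), one of four alike in a row along the board's y; their order changes. Origin: centre of underside; z up; the pack rests loose on its top, 20 mm above the origin. 5 mm high cheeks along the +y and -y edges, 62 mm apart; the +x and -x sides are open to fingers.
- charger_broad: Fixed grey charger where pack_broad starts: 86 mm (x) by 74 mm (y), one of four alike in a row along the board's y; their order changes. Origin: centre of underside; z up; the pack rests loose on its top, 20 mm above the origin. 5 mm high cheeks along the +y and -y edges, 62 mm apart; the +x and -x sides are open to fingers.
- charger_stem: Fixed grey charger where pack_stem starts: 86 mm (x) by 74 mm (y), one of four alike in a row along the board's y; their order changes. Origin: centre of underside; z up; the pack rests loose on its top, 20 mm above the origin. 5 mm high cheeks along the +y and -y edges, 62 mm apart; the +x and -x sides are open to fingers.
- charging_board: Fixed aluminium plate under the chargers, 106 mm (x) by 356 mm (y), 8 mm thick, on the bench. Origin: centre of underside; y along the row, within 0.2 rad of the robot's left (+y). Charger centres at y = -129, -43, +43, +129 mm, x = 0. Board and rack lie one behind the other; which is nearer the robot changes.
- rack: Fixed plywood rack, 104 (x) by 326 mm (y), four empty bays along its y. Origin: centre of underside, on the bench; y within 0.2 rad of the robot's left (+y). Bay floors at z = 10 mm, centres at y = -120, -40, +40, +120 mm, x = 0. Walls along x, 30 mm above the floor, part the bays (74 mm clear); front and back have strips only 5 mm high, 92 mm apart: fingers fit in there.
Not all that is in view belongs to the job. What is shaped like the pack_low but pink is not meant.

How it is judged:
By the outcome, as a careful person would: the job done as asked, in the order asked, and still so for the second after the job is handed in, with the robot touching nothing.
It also fails if it takes over 106 s, if anything falls off the work surface, if the arm or the gripper's body presses on something with over 40 N, if the wrist force passes 120 N, or if a joint passes its speed limit or range.

## Robot

A 6-joint arm with a two-finger parallel gripper is mounted at the origin on the work surface. World frame = base frame: x ahead of the robot, y to its left, z up, the work surface at z = 0. Lengths are in mm, angles in rad, forces in N, time in s.
With the tool pointing down it reaches from about 375 to 975 mm from the base axis. Payload 3.8 kg.
Tool frame: the origin (TCP) lies at the centre of the arm's flange, where the gripper is bolted on; the fingertips stand 166 mm ahead of it and the grasp point (between the pads) lies 147 mm ahead of it; z points along the fingers, y is the line along which they close (so a half turn about z gives the same grasp; the last joint's range is limited). The gripper opens to 88 mm and grips with 3 to 60 N. Pads are 18 mm wide; open, the fingers measure 123 mm over their backs; the gripper's body (75 mm by 187 mm) begins 45 mm behind the grasp point.
Start: joints at [-1.345, 0.264, 1.604, -0, 1.274, -0.037], TCP at [175.35, -651.822, 404.706] pointing down, gripper open.
Joint ranges: [-2.63, 2.63], [-0.94, 2.18], [0.31, 2.57], [-1.31, 4.45], [0, 2.66], [-2.55, 2.55]. Speed limits (rad/s): [2.57, 2.57, 3.14, 3.14, 3.14, 3.14].

## Interface

Orientations are given as a 3x3 rotation matrix whose columns are the frame's x, y, z axes.
In Python, from cell import telemetry, snapshot, camera_model, robot, find_in, trace, pinpoint gives the robot as it stands.
- The arm moves only by the tool step_arm, never from a script. Its argument "steps" is a list of rows, each a list of 3 entries, a list of its own where there are three numbers: the shift along the tool's x, y, z in cm, then the turn, a rotation vector about the tool's x, y, z in rad, then the closure, from -1 (fully open) to 1 (shut). In form: [[[x, y, z], [wx, wy, wz], hand], ...]. A call has 1 to 12 rows; each row is the pose to reach, as a shift and turn from the pose commanded when the call began, along the tool's axes at that moment; what a row does not reach only later rows make up. A row lasts 1/12 s, in which the tool goes at most 41.7 mm and 7.16 degrees, less where a joint would pass 70% of its speed; a pose out of reach is approached as far as the arm can. A call with a gripper value outside its range is refused whole. The fingers move at their own pace and stop on an object; "force" is the grip in N (left out, the last holds). Time passes only in rows, so rows that repeat a pose let the fingers close. It gives the time, the measured TCP pose, the force, the opening and the grip force at its end, in the units of the state.
- telemetry.get_obs(): the state, without advancing time (a new reading comes with each control period).
- snapshot(name): name is "side" or "top" or "wrist"; returns the picture (384x512x3 uint8, red, green, blue); there is no depth.
- camera_model(name): a dict with "vfov" (degrees; the focal length in pixels is half the picture's height over the tangent of half this angle, whatever the lens; pixels are square), "cx", "cy" (the principal point, pixels), "k1" (the pictures are not rectified: a ray, as slopes to the right and down, at radius r is drawn at 1 + k1 r^2 times it, then the intrinsics apply), "origin" and "orientation" of the camera in the world; the wrist camera has in their place "tool_from_camera" (4x4, takes a point from camera to tool coordinates, whose origin is the TCP and whose axes are the flange's). Camera axes: x right, y down, z forward; pixel columns grow to the right and rows downward; lengths in mm; the calibration is good to about 2 mm. A picture is of the moment at which its call begins: read the wrist's pose just before it. camera_model takes no time and is no camera call.
- robot.sign_off(): hands the job in; it is judged then, once.
Trained networks look in the newest picture that a camera, given by its name, has taken for a name from the list of things; names that differ only in an ending like _2 or _b are one class to them, and where a whole thing is asked for, a point or a joint stands for the part that bears it (a point fixed in the world has none). Each returns a list of dicts, best first, with "p" (0 to 1); they miss things now and then, are a little off and sometimes report something else, mostly with a low value. They report only what shows in the picture. A call takes as long as a camera call. They do not tell look-alikes from the thing itself.
- find_in(label, camera): "centre" ([x, y, z] in mm, in the coordinates of the camera as it stood for that picture, good to about 4 mm: the middle of the surface that is visible of it).
- trace(label, camera): "mask" (384x512 bool, what is visible of it).
- pinpoint(label, camera): "centre" ([x, y, z] in mm, in the coordinates of the camera as it stood for that picture, good to about 4 mm: a listed point, or the origin of a listed thing).
The state is a dict: "time": time; "q": joint angles; "qd": joint speeds; "joint_efforts": joint torques, N m; "ee_pos": TCP position; "orientation": TCP orientation; "ft_force": force on the tool from outside, world axes, zero at the start; "moment": the same for the moment, N m; "opening": finger opening in mm; "grip_force": force on a finger pad.
Only numpy, scipy, OpenCV 4.12 (cv2) and the standard library are available. Lean on these libraries where they do the work, as an engineer would, in place of code of your own. Each camera call takes 0.05 s, during which the arm holds its last target. There are 200 camera calls.

## Working session

There is one attempt and no reset: what is moved stays moved. The work goes in short steps, Python scripts to look and compute and a tool call to move; the robot and the scene stay as the last step left them, time stands still between calls to the robot, and variables do not carry over. Pictures are saved under pics/ and viewed, at most 14 in all, crops included, and the job is handed in when it is done.

Besides the shell and the picture viewer there is one more tool, called after "Emit:" by a JSON object that holds its "op" and its "data", one argument or row to a line. step_arm: Moves the arm, as the interface text tells. Its arguments: {"type":"object","properties":{"steps":{"type":"array"},"force":{"type":"number"}},"required":["steps"]}

```bash
mkdir -p pics; ls
cat > h.py <<'E'
import numpy as np, cv2
from cell import telemetry, snapshot, camera_model, robot, find_in, trace, pinpoint
def save(im,n,s=1):
    cv2.imwrite('pics/'+n,cv2.resize(im[:,:,::-1],None,fx=s,fy=s))
def campose(name,obs=None):
    m=camera_model(name)
    if name=='wrist':
        o=obs; T=np.eye(4);T[:3,:3]=o['orientation'];T[:3,3]=o['ee_pos']
        C=T@np.array(m['tool_from_camera']); return C[:3,:3],C[:3,3],m
    return np.array(m['orientation']),np.array(m['origin']),m
def world(p,name,obs=None):
    R,t,_=campose(name,obs); return R@np.array(p)+t
def pix(P,name,obs=None):
    R,t,m=campose(name,obs); c=(np.atleast_2d(P)-t)@R; s=c[:,:2]/c[:,2:]
    f=192/np.tan(np.radians(m['vfov'])/2); r2=(s**2).sum(1,keepdims=True)
    return s*(1+m['k1']*r2)*f+[m['cx'],m['cy']]
def onplane(uv,z,name,obs=None):
    R,t,m=campose(name,obs); f=192/np.tan(np.radians(m['vfov'])/2)
    d=(np.atleast_2d(uv)-[m['cx'],m['cy']])/f; s=d.copy()
    for _ in range(20): s=d/(1+m['k1']*(s**2).sum(1,keepdims=True))
    r=np.c_[s,np.ones(len(s))]@R.T
    return t+r*((z-t[2])/r[:,2:])
E
python3 - <<'E'
from h import *
np.set_printoptions(precision=1,suppress=True)
for c in ['top','side']:
    im=snapshot(c); save(im,c+'0.png',1.5)
    for l in ['pack_low','pack_stepped','pack_broad','pack_stem','charging_board','rack','charger_low']:
        for d in pinpoint(l,c)[:4]:
            if d['p']>.2: w=world(d['centre'],c); print(c,l,round(d['p'],2),w,pix(w,c)[0])
E
```

```text
pics
top pack_low 0.72 [411.4 320.7  -5. ] [145.6 226.4]
top pack_low 0.7 [310.6 143.1  -2.5] [219.6 269.3]
top pack_low 0.65 [435.4 197.9  27. ] [195.4 214.4]
top pack_low 0.6 [454.7  69.1  -0.1] [251.  207.4]
top pack_stepped 0.88 [467.6 -59.2  32.8] [306.5 199.5]
top pack_broad 0.6 [445.  111.9  27.1] [232.6 210. ]
top pack_broad 0.55 [449.5 111.8   8.4] [233.1 209.2]
top pack_stem 0.62 [456.8  27.3  28.1] [269.1 204.7]
top charging_board 0.73 [455.4  69.7   2.2] [250.8 207. ]
top rack 0.96 [640.8  45.2   2. ] [260.  133.3]
top charger_low 0.9 [436.8 197.9  10.7] [196.5 214.6]
top charger_low 0.71 [639.5  46.5   1.3] [259.5 133.8]
top charger_low 0.66 [435.1 195.6  26.3] [196.4 214.6]
top charger_low 0.46 [444.8 112.8  28. ] [232.2 210.1]
side pack_low 0.81 [407.3 322.3   3. ] [208.1 157.5]
side pack_low 0.74 [311.1 147.3  -5.4] [172.4 201.6]
side pack_low 0.7 [511.2 322.    2.1] [246.7 153.4]
side pack_stepped 0.64 [465.1 -62.3  30.7] [258.1 238.9]
side pack_broad 0.96 [450.5 102.3  28. ] [236.2 191.8]
side pack_stem 0.63 [457.8  25.   30. ] [245.7 211.4]
side rack 0.82 [634.3  41.3   1.4] [326.8 206.3]
side charger_low 0.45 [432.4 199.7   6. ] [223.  178.7]
```

View pics/top0.png

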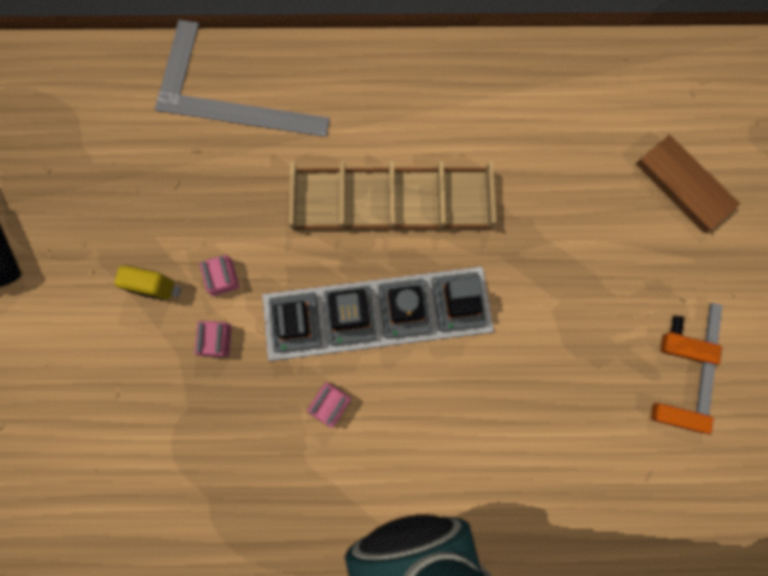

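View pics/side0.png

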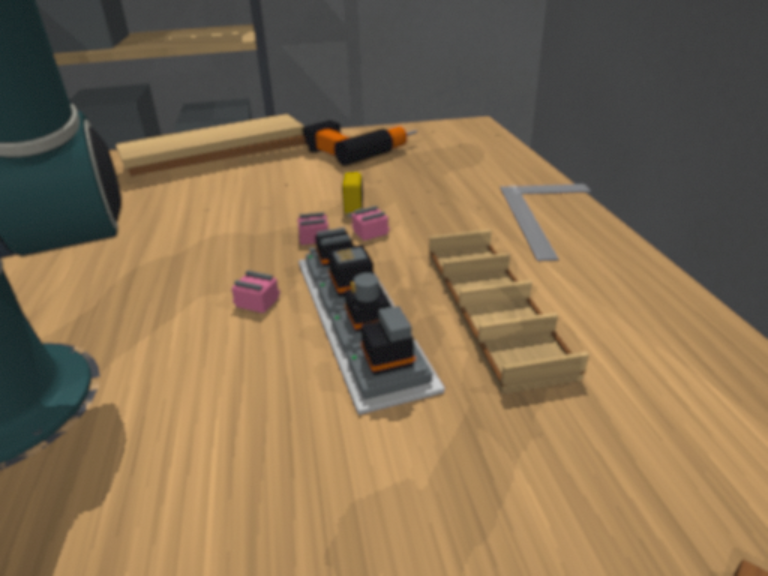

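The board is near the robot and the rack behind it. From the left the packs are low (1.5× px 293,320), broad (349,310), stem (406,302) and stepped (463,295). The three pink look-alikes (219,275), (213,338) and (330,404) lie off the chargers. The black pack at (293,320) stands on a charger, so it is the real pack_low.

```bash
cat >> h.py <<'E'
from scipy.spatial.transform import Rotation as Ro
def down(yaw,flip=1):
    # tool z down, tool y along +-(cos yaw, sin yaw)
    y=flip*np.array([np.cos(yaw),np.sin(yaw),0]); z=np.array([0,0,-1.]); return np.c_[np.cross(y,z),y,z]
def delta(o,pts,R):
    """shift in cm and rotvec for each target TCP point, from pose o"""
    R0=np.array(o['orientation']); rv=Ro.from_matrix(R0.T@R).as_rotvec()
    for p in pts: print('shift cm',np.round(R0.T@(np.array(p)-o['ee_pos'])/10,2),'rot',np.round(rv,3))
E
python3 - <<'E'
from h import *
np.set_printoptions(precision=3,suppress=True)
o=telemetry.get_obs(); print(o['ee_pos'],o['orientation'],o['q'],o['ft_force'],o['opening'])
m=camera_model('wrist');print(m)
for f in (1,-1):
  for yaw in (0,.12): delta(o,[[540,60,405]],down(yaw,f))
E
```

```text
[ 175.35  -651.83   404.736] [[ 0.966  0.26  -0.   ]
 [ 0.26  -0.966 -0.   ]
 [-0.     0.    -1.   ]] [-1.345  0.264  1.604 -0.     1.274 -0.037] [-0.259 -0.227 -0.209] 88.43318071661047
{'vfov': 58.28475750847466, 'cx': 258.3550771387981, 'cy': 193.60667917873613, 'k1': -0.0974414700051192, 'tool_from_camera': array([[-0.001, -0.953, -0.303, 79.655],
       [ 1.   , -0.001,  0.   , -0.057],
       [-0.001, -0.303,  0.953, 19.358],
       [ 0.   ,  0.   ,  0.   ,  1.   ]])}
shift cm [ 53.71 -59.27  -0.03] rot [ 0.     0.    -1.308]
shift cm [ 53.71 -59.27  -0.03] rot [ 0.     0.    -1.428]
shift cm [ 53.71 -59.27  -0.03] rot [ 0.    -0.     1.834]
shift cm [ 53.71 -59.27  -0.03] rot [ 0.    -0.     1.714]
```

Run:
```python
from h import *
delta(telemetry.get_obs(),[[545,105,440]],down(0))
```

```text
shift cm [ 55.36 -63.48  -3.53] rot [ 0.     0.    -1.308]
```

Emit:
{"op": "step_arm", "data": {
  "steps": [
    [[28,-32,-2],[0,0,-0.65],-1],
    [[28,-32,-2],[0,0,-0.65],-1],
    [[28,-32,-2],[0,0,-0.65],-1],
    [[28,-32,-2],[0,0,-0.65],-1],
    [[28,-32,-2],[0,0,-0.65],-1],
    [[28,-32,-2],[0,0,-0.65],-1],
    [[55.4,-63.5,-3.5],[0,0,-1.308],-1],
    [[55.4,-63.5,-3.5],[0,0,-1.308],-1],
    [[55.4,-63.5,-3.5],[0,0,-1.308],-1],
    [[55.4,-63.5,-3.5],[0,0,-1.308],-1],
    [[55.4,-63.5,-3.5],[0,0,-1.308],-1],
    [[55.4,-63.5,-3.5],[0,0,-1.308],-1]
  ]
}}

```text
time: 1.8
ee_pos: [395.1, -201.2, 426.8]
orientation: [[-0.005, 1.0, 0.001], [1.0, 0.005, -0.001], [-0.001, 0.001, -1.0]]
ft_force: [0.8, -0.3, -0.4]
opening: 88.0
grip_force: 0.0
```

Run:
```python
from h import *
delta(telemetry.get_obs(),[[545,105,440]],down(0))
```

```text
shift cm [30.54 15.15 -1.32] rot [0.001 0.001 0.005]
```

Emit:
{"op": "step_arm", "data": {
  "steps": [
    [[30.5,15,-1.3],[0,0,0],-1],
    [[30.5,15,-1.3],[0,0,0],-1],
    [[30.5,15,-1.3],[0,0,0],-1],
    [[30.5,15,-1.3],[0,0,0],-1],
    [[30.5,15,-1.3],[0,0,0],-1],
    [[30.5,15,-1.3],[0,0,0],-1],
    [[30.5,15,-1.3],[0,0,0],-1],
    [[30.5,15,-1.3],[0,0,0],-1],
    [[30.5,15,-1.3],[0,0,0],-1],
    [[30.5,15,-1.3],[0,0,0],-1],
    [[30.5,15,-1.3],[0,0,0],-1],
    [[30.5,15,-1.3],[0,0,0],-1]
  ]
}}

```text
time: 2.8
ee_pos: [544.4, 100.8, 439.0]
orientation: [[0.001, 1.0, -0.001], [1.0, -0.001, -0.001], [-0.001, -0.001, -1.0]]
ft_force: [0.5, -0.0, -0.6]
opening: 88.2
grip_force: 0.0
```

Run:
```python
from h import *
np.set_printoptions(precision=1,suppress=True)
o=telemetry.get_obs(); im=snapshot('wrist'); save(im,'w1.png',1.5); np.save('w1.npy',im)
print(o['ee_pos'],o['q'])
for l in ['pack_low','pack_stepped','pack_broad','pack_stem','charging_board','rack','charger_low']:
    for d in pinpoint(l,'wrist')[:4]:
        if d['p']>.2: w=world(d['centre'],'wrist',o); print(l,round(d['p'],2),w,pix(w,'wrist',o)[0])
```

```text
[544.4 100.8 439. ] [ 0.1  0.   1.8 -0.   1.3  0.1]
pack_low 0.9 [440.9 201.3  28.1] [162.4  65.4]
pack_low 0.66 [312.3 143.2   1.6] [ 69.6 119.1]
pack_stepped 0.94 [467.4 -60.1  28.2] [199.  277.4]
pack_stepped 0.32 [450.7 114.5  32.4] [175.3 144.8]
pack_broad 0.96 [451.9 113.9  31.3] [176.6 145.2]
pack_stem 0.69 [458.8  29.5  29.9] [187.5 213.9]
pack_stem 0.49 [460.5  25.9   7.1] [192.4 210.1]
charging_board 0.71 [455.4  67.9   2.9] [187.  177.6]
rack 0.76 [643.1  43.8   3.4] [335.1 195.8]
charger_low 0.68 [455.3  69.7   4. ] [186.7 176.4]
```

View pics/w1.png

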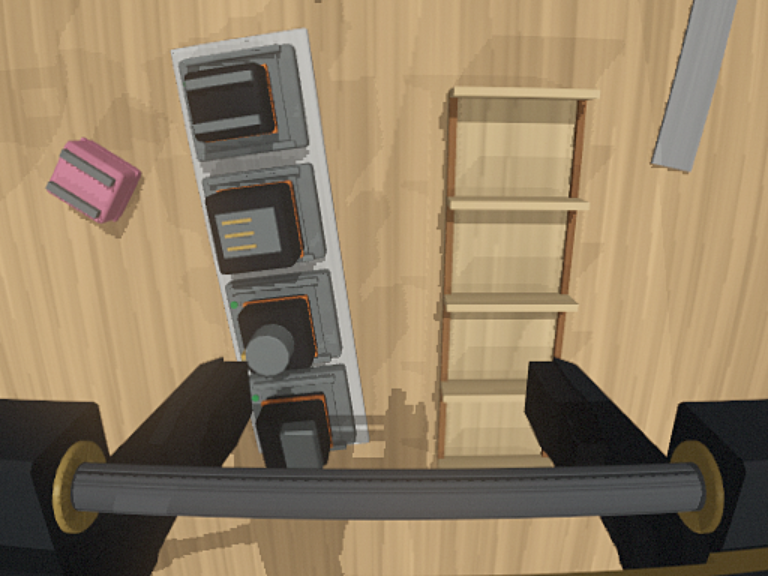

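The view shows the board on the left, with corners at 1.5× px (172,49), (307,29) and (368,443), and the rack on the right with wall tops around (450..598,90). I fit both poses from these.

Run:
```python
from h import *
from scipy.optimize import least_squares
np.set_printoptions(precision=2,suppress=True)
o=telemetry.get_obs()
def rig(p,L): c,s=np.cos(p[2]),np.sin(p[2]); L=np.array(L,float); return np.c_[p[0]+c*L[:,0]-s*L[:,1],p[1]+s*L[:,0]+c*L[:,1],L[:,2]]
def fit(L,uv,p0):
    uv=np.array(uv)/1.5
    r=least_squares(lambda p:(pix(rig(p,L),'wrist',o)-uv).ravel(),p0); return r
b=fit([[-53,178,8],[53,178,8],[53,-178,8]],[[172,49],[307,29],[368,443]],[455,69,.12])
print('board',b.x,b.fun.reshape(-1,2)*1.5)
# rack: interior wall tops & end wall, ends at x=+-52, z=40
L=[[-52,163,40],[52,163,40],[-52,83,40],[52,83,40],[-52,3,40],[52,3,40]]
k=fit(L,[[450,87],[598,90],[448,197],[588,199],[443,296],[578,296]],[641,44,0])
print('rack',k.x,k.fun.reshape(-1,2)*1.5)
for n,y in zip(['low','broad','stem','stepped'],[129,43,-43,-129]): print(n,rig(b.x,[[0,y,28]]))
im=np.load('w1.npy'); 
im=cv2.resize(im,None,fx=1.5,fy=1.5)
def quad(p,xs,ys,z,col):
    q=pix(rig(p,[[xs[0],ys[0],z],[xs[1],ys[0],z],[xs[1],ys[1],z],[xs[0],ys[1],z]]),'wrist',o)*1.5
    cv2.polylines(im,[q.astype(np.int32)],True,col,1)
quad(b.x,(-53,53),(-178,178),8,(255,0,0))
for (w,d,h),y in zip([(52,46,36),(54,56,50),(50,50,38),(52,48,44)],[129,43,-43,-129]):
    quad(b.x,(-43,43),(y-37,y+37),28,(0,255,255)); quad(b.x,(-w/2,w/2),(y-d/2,y+d/2),28+h,(255,255,0))
quad(k.x,(-52,52),(-163,163),40,(255,0,0)); 
for y in(-120,-40,40,120): quad(k.x,(-46,46),(y-37,y+37),10,(0,0,255))
save(im,'fit.png')
```

```text
board [454.78  69.72   0.11] [[-1.28  0.35]
 [ 1.18 -0.78]
 [ 0.03  0.79]]
rack [642.44  47.57  -0.  ] [[ 1.3  -4.05]
 [-0.63 -3.98]
 [ 0.18  0.58]
 [-0.86 -0.38]
 [ 1.87  4.85]
 [-1.82  4.5 ]]
low [[440.37 197.91  28.  ]]
broad [[449.98 112.45  28.  ]]
stem [[459.59  26.99  28.  ]]
stepped [[469.2  -58.47  28.  ]]
```

View pics/fit.png

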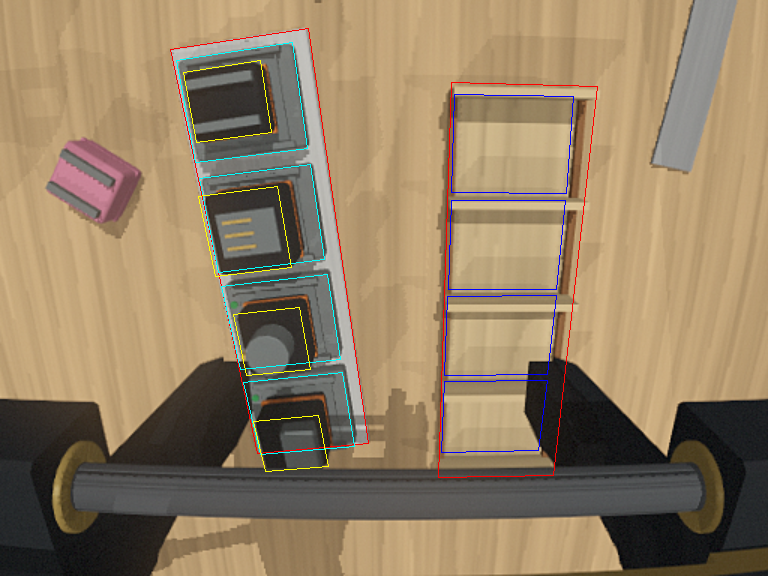

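The board fit is good. The rack's wall edges need a closer read, so I enlarge that part.

Run:
```python
from h import *
im=np.load('w1.npy')[45:325,285:410]
save(im[:140],'c1.png',4)
```

```text
(no output)
```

View pics/c1.png

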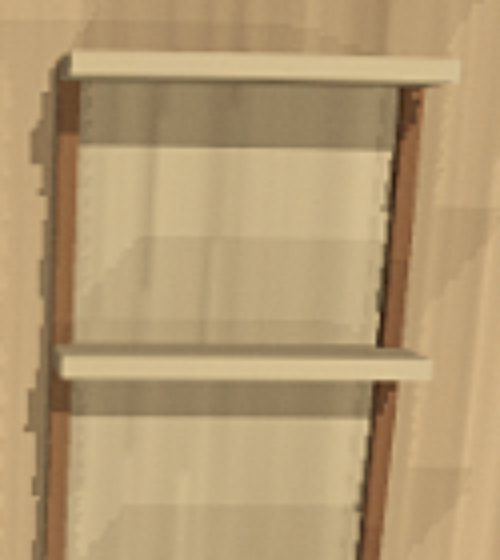

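Run:
```python
from h import *
from scipy.optimize import least_squares
np.set_printoptions(precision=2,suppress=True)
o=telemetry.get_obs()
def rig(p,L): c,s=np.cos(p[2]),np.sin(p[2]); L=np.array(L,float); return np.c_[p[0]+c*L[:,0]-s*L[:,1],p[1]+s*L[:,0]+c*L[:,1],L[:,2]]
uv=np.array([[454,98],[599,99],[450,209],[589,209],[443,307.5],[577.5,307],[441,393.5],[437,467]])/1.5
L=[[-52,157,40],[52,157,40],[-52,77,40],[52,77,40],[-52,-3,40],[52,-3,40],[-52,-83,40],[-52,-163,40]]
for z in (40,42,38):
    LL=np.array(L,float); LL[:,2]=z
    r=least_squares(lambda p:(pix(rig(p,LL),'wrist',o)-uv).ravel(),[641,44,0],loss='soft_l1'); print(z,r.x,'\n',r.fun.reshape(-1,2).round(1).tolist())
```

```text
40 [643.11  46.48  -0.01] 
 [[0.2, -3.5], [0.3, -1.2], [-0.1, -1.7], [-0.7, -0.1], [1.6, 0.9], [-1.1, 1.7], [0.1, 3.8], [0.0, 7.6]]
42 [642.73  46.76  -0.01] 
 [[-0.1, -3.8], [0.6, -1.6], [-0.3, -1.6], [-0.4, -0.1], [1.5, 1.3], [-0.8, 2.0], [-0.0, 4.5], [-0.0, 8.4]]
38 [643.47  46.19  -0.01] 
 [[0.4, -3.1], [0.0, -0.7], [0.1, -1.7], [-1.0, -0.1], [1.7, 0.5], [-1.4, 1.4], [0.2, 3.2], [0.1, 6.8]]
```

Run:
```python
from h import *
np.set_printoptions(precision=1,suppress=True)
im=snapshot('top'); save(im[90:170,180:345],'c2.png',4.8)
save(np.load('w1.npy')[185:315,285:410],'c3.png',4.5)
for y in (163,-163):
  for x in(-52,52): print(x,y,(pix([642.5+x,46+y,40],'top')[0]-[180,90])*4.8)
```

```text
-52 163 [ 54.7 280.1]
52 163 [60.  82.3]
-52 -163 [717.2 275.9]
52 -163 [706.6  78.4]
```

View pics/c2.png

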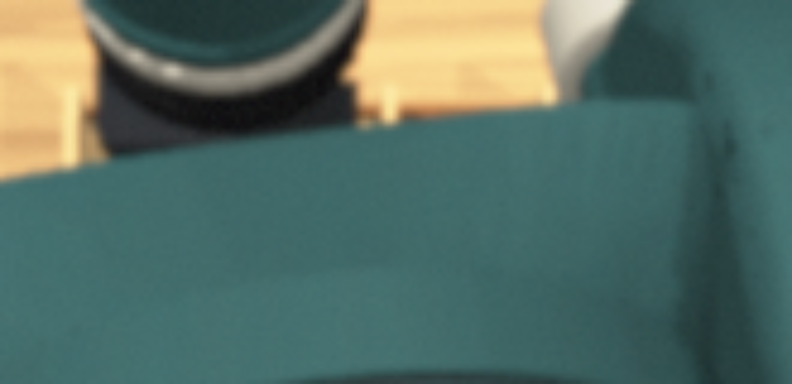

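View pics/c3.png

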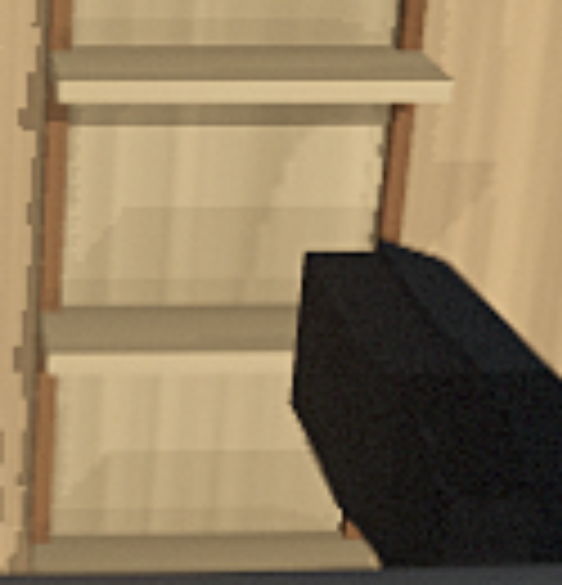

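Run:
```python
from h import *
from scipy.optimize import least_squares
np.set_printoptions(precision=3,suppress=True)
o=telemetry.get_obs()
def rig(p,L): c,s=np.cos(p[2]),np.sin(p[2]); L=np.array(L,float); return np.c_[p[0]+c*L[:,0]-s*L[:,1],p[1]+s*L[:,0]+c*L[:,1],L[:,2]]
uv=np.array([[302.8,65],[399.5,65.5],[300,139.7],[392.5,139.7],[298.3,207.9],[385.4,207.9],[296,267.9]])
L=[[-52,157,40],[52,157,40],[-52,77,40],[52,77,40],[-52,-3,40],[52,-3,40],[-52,-83,40]]
r=least_squares(lambda p:(pix(rig(p,L),'wrist',o)-uv).ravel(),[641,44,0]); print(r.x,'\n',r.fun.reshape(-1,2).round(1).tolist())
for n,y in zip(['low','broad','stem','stepped'],[-120,-40,40,120]): print(n,rig(r.x,[[0,y,10]]))
```

```text
[644.816  44.818   0.003] 
 [[-0.3, -0.7], [-0.2, 0.4], [0.5, 0.2], [0.0, 0.6], [0.0, -0.0], [-0.2, -0.6], [0.2, 0.0]]
low [[645.14  -75.182  10.   ]]
broad [[644.924   4.818  10.   ]]
stem [[644.709  84.818  10.   ]]
stepped [[644.493 164.817  10.   ]]
```

```bash
cat > plan.py <<'E'
from h import *
P={'low':(440,199),'broad':(451,113),'stem':(459.5,28),'stepped':(468,-59)}
B={'low':(645,-75),'broad':(645,5),'stem':(645,85),'stepped':(644.5,165)}
def go(o,pts,yaw,t): print(t); delta(o,pts,down(yaw))
def cycle(n,nxt=None):
    p,b=P[n],B[n]; o=telemetry.get_obs()
    go(o,[(*p,300),(*p,204)],.11,'pick '+n)
    go(dict(ee_pos=np.array([*p,204.]),orientation=down(.11)),[(*p,300)],.11,'lift')
    go(dict(ee_pos=np.array([*p,300.]),orientation=down(.11)),[(*b,300),(*b,187)],.003,'place')
E
python3 -c "
from plan import *
cycle('low')"
```

```text
pick low
shift cm [  9.75 -10.49  13.94] rot [ 0.     0.    -0.111]
shift cm [  9.75 -10.49  23.54] rot [ 0.     0.    -0.111]
lift
shift cm [ 0.   0.  -9.6] rot [0. 0. 0.]
place
shift cm [-29.48  17.37   0.  ] rot [0.    0.    0.107]
shift cm [-29.48  17.37  11.3 ] rot [0.    0.    0.107]
```

Emit:
{"op": "step_arm", "data": {
  "steps": [
    [[9.8,-10.5,13.9],[0,0,-0.11],-1],
    [[9.8,-10.5,13.9],[0,0,-0.11],-1],
    [[9.8,-10.5,13.9],[0,0,-0.11],-1],
    [[9.8,-10.5,13.9],[0,0,-0.11],-1],
    [[9.8,-10.5,13.9],[0,0,-0.11],-1],
    [[9.8,-10.5,13.9],[0,0,-0.11],-1],
    [[9.8,-10.5,13.9],[0,0,-0.11],-1],
    [[9.8,-10.5,17],[0,0,-0.11],-1],
    [[9.8,-10.5,20],[0,0,-0.11],-1],
    [[9.8,-10.5,23.5],[0,0,-0.11],-1],
    [[9.8,-10.5,23.5],[0,0,-0.11],-1],
    [[9.8,-10.5,23.5],[0,0,-0.11],-1]
  ]
}}

```text
time: 4.25
ee_pos: [440.5, 199.3, 204.2]
orientation: [[-0.109, 0.994, -0.002], [0.994, 0.109, -0.001], [-0.001, -0.002, -1.0]]
ft_force: [0.7, -0.3, 0.8]
opening: 88.3
grip_force: 0.0
```

Run:
```python
from plan import *
o=telemetry.get_obs(); print(o['ee_pos'],o['opening']); save(snapshot('wrist'),'w2.png')
```

```text
[440.50912529 199.25527736 204.17830702] 88.25749156955246
```

View pics/w2.png

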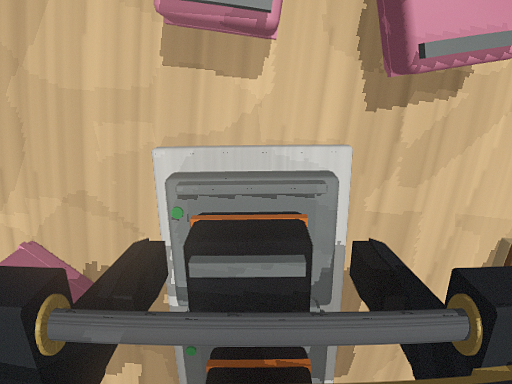

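The black pack with the orange band (px 248,260) sits squarely between the open fingers on its charger, and the pink ones are outside. I close and lift.

Emit:
{"op": "step_arm", "data": {
  "steps": [
    [[0,0,0],[0,0,0],0.5],
    [[0,0,0],[0,0,0],0.5],
    [[0,0,0],[0,0,0],0.5],
    [[0,0,0],[0,0,0],0.5],
    [[0,0,0],[0,0,0],0.5],
    [[0,0,0],[0,0,0],0.5],
    [[0,0,-1],[0,0,0],0.5],
    [[0,0,-4],[0,0,0],0.5],
    [[0,0,-7],[0,0,0],0.5],
    [[0,0,-9.6],[0,0,0],0.5],
    [[0,0,-9.6],[0,0,0],0.5],
    [[0,0,-9.6],[0,0,0],0.5]
  ],
  "force": 25
}}

```text
time: 5.3
ee_pos: [440.5, 200.2, 302.0]
orientation: [[-0.11, 0.994, 0.004], [0.994, 0.11, 0.002], [0.001, 0.004, -1.0]]
ft_force: [-0.3, 0.5, -2.3]
opening: 51.9
grip_force: 25.0
```

Emit:
{"op": "step_arm", "data": {
  "steps": [
    [[-29.5,17.4,0],[0,0,0.107],0.5],
    [[-29.5,17.4,0],[0,0,0.107],0.5],
    [[-29.5,17.4,0],[0,0,0.107],0.5],
    [[-29.5,17.4,0],[0,0,0.107],0.5],
    [[-29.5,17.4,0],[0,0,0.107],0.5],
    [[-29.5,17.4,0],[0,0,0.107],0.5],
    [[-29.5,17.4,0],[0,0,0.107],0.5],
    [[-29.5,17.4,0],[0,0,0.107],0.5],
    [[-29.5,17.4,0],[0,0,0.107],0.5],
    [[-29.5,17.4,0],[0,0,0.107],0.5],
    [[-29.5,17.4,0],[0,0,0.107],0.5],
    [[-29.5,17.4,0],[0,0,0.107],0.5]
  ]
}}

```text
time: 6.3
ee_pos: [643.8, -73.2, 298.1]
orientation: [[-0.003, 1.0, -0.004], [1.0, 0.003, 0.001], [0.001, -0.004, -1.0]]
ft_force: [0.0, 0.1, -2.8]
opening: 51.8
grip_force: 25.0
```

Run:
```python
from plan import *
o=telemetry.get_obs(); save(snapshot('wrist'),'w3.png')
go(o,[(*B['low'],187)],.003,'place'); print(o['opening'])
```

```text
place
shift cm [-0.19  0.17 11.11] rot [-0.004 -0.001  0.   ]
51.842547603606384
```

View pics/w3.png

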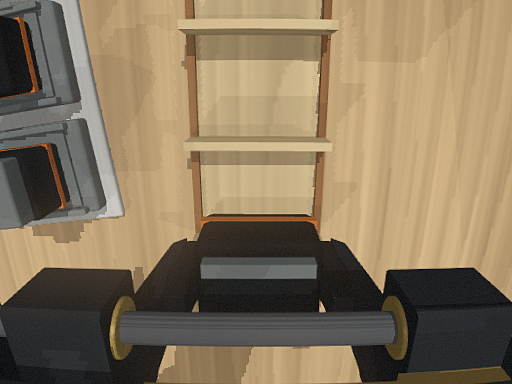

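The pack is held level over the right-hand bay (wall above it at px 255,145). I lower and release.

Emit:
{"op": "step_arm", "data": {
  "steps": [
    [[0,0,3],[0,0,0],0.5],
    [[0,0,6],[0,0,0],0.5],
    [[0,0,8.5],[0,0,0],0.5],
    [[0,0,10],[0,0,0],0.5],
    [[0,0,11],[0,0,0],0.5],
    [[0,0,11.3],[0,0,0],0.5],
    [[0,0,11.3],[0,0,0],0.5],
    [[0,0,11.3],[0,0,0],0.5]
  ]
}}

```text
time: 7.02
ee_pos: [645.4, -73.4, 188.1]
orientation: [[-0.004, 1.0, 0.001], [1.0, 0.004, -0.0], [-0.0, 0.001, -1.0]]
ft_force: [-0.1, -0.1, -2.2]
opening: 51.9
grip_force: 25.0
```

Emit:
{"op": "step_arm", "data": {
  "steps": [
    [[0,0,0.1],[0,0,0],0.5],
    [[0,0,0.1],[0,0,0],-0.5],
    [[0,0,0.1],[0,0,0],-0.5],
    [[0,0,0.1],[0,0,0],-0.5],
    [[0,0,0.1],[0,0,0],-0.5],
    [[0,0,-1],[0,0,0],-0.5],
    [[0,0,-4],[0,0,0],-0.5],
    [[0,0,-8],[0,0,0],-1],
    [[0,0,-11.3],[0,0,0],-1],
    [[0,0,-11.3],[0,0,0],-1],
    [[0,0,-11.3],[0,0,0],-1]
  ]
}}

```text
time: 7.93
ee_pos: [646.6, -74.5, 304.9]
orientation: [[-0.003, 1.0, 0.008], [1.0, 0.003, -0.001], [-0.001, 0.008, -1.0]]
ft_force: [-0.1, 0.1, -1.2]
opening: 87.9
grip_force: 0.0
```

```bash
python3 -c "
from plan import *
snapshot('wrist'); o=telemetry.get_obs()
for d in pinpoint('pack_low','wrist')[:3]: print(round(d['p'],2), world(d['centre'],'wrist',o).round(1))
snapshot('top'); print('top')
for d in pinpoint('pack_low','top')[:5]: print(round(d['p'],2), world(d['centre'],'top').round(1))
cycle('broad')"
```

```text
0.96 [645.4 -72.8   1.9]
top
0.74 [412.6 318.6  -5.1]
0.58 [512.7 315.5  -1.9]
0.52 [642.4 -74.6   8.8]
pick broad
shift cm [ 18.77 -19.27  -0.09] rot [-0.003 -0.001 -0.107]
shift cm [ 18.76 -19.24   9.51] rot [-0.003 -0.001 -0.107]
lift
shift cm [ 0.   0.  -9.6] rot [0. 0. 0.]
place
shift cm [-12.86  18.1    0.  ] rot [0.    0.    0.107]
shift cm [-12.86  18.1   11.3 ] rot [0.    0.    0.107]
```

Emit:
{"op": "step_arm", "data": {
  "steps": [
    [[18.8,-19.3,0],[0,0,-0.107],-1],
    [[18.8,-19.3,0],[0,0,-0.107],-1],
    [[18.8,-19.3,0],[0,0,-0.107],-1],
    [[18.8,-19.3,0],[0,0,-0.107],-1],
    [[18.8,-19.3,0],[0,0,-0.107],-1],
    [[18.8,-19.3,0],[0,0,-0.107],-1],
    [[18.8,-19.3,0],[0,0,-0.107],-1],
    [[18.8,-19.3,0],[0,0,-0.107],-1],
    [[18.8,-19.3,0],[0,0,-0.107],-1],
    [[18.8,-19.3,0],[0,0,-0.107],-1],
    [[18.8,-19.3,0],[0,0,-0.107],-1]
  ]
}}

```text
time: 9.05
ee_pos: [452.6, 112.5, 300.0]
orientation: [[-0.109, 0.994, -0.0], [0.994, 0.109, -0.0], [-0.0, -0.0, -1.0]]
ft_force: [-0.1, -0.2, -0.4]
opening: 88.2
grip_force: 0.0
```

```bash
python3 -c "
from plan import *
cycle('broad')"
```

```text
pick broad
shift cm [ 0.07 -0.15 -0.  ] rot [-0.     0.    -0.001]
shift cm [ 0.07 -0.15  9.6 ] rot [-0.     0.    -0.001]
lift
shift cm [ 0.   0.  -9.6] rot [0. 0. 0.]
place
shift cm [-12.86  18.1    0.  ] rot [0.    0.    0.107]
shift cm [-12.86  18.1   11.3 ] rot [0.    0.    0.107]
```

Emit:
{"op": "step_arm", "data": {
  "steps": [
    [[0,0,3],[0,0,0],-1],
    [[0,0,6.5],[0,0,0],-1],
    [[0,0,9],[0,0,0],-1],
    [[0,0,9.6],[0,0,0],-1],
    [[0,0,9.6],[0,0,0],-1],
    [[0,0,9.6],[0,0,0],0.5],
    [[0,0,9.6],[0,0,0],0.5],
    [[0,0,9.6],[0,0,0],0.5],
    [[0,0,9.6],[0,0,0],0.5],
    [[0,0,9.6],[0,0,0],0.5],
    [[0,0,9.6],[0,0,0],0.5],
    [[0,0,9.6],[0,0,0],0.5]
  ],
  "force": 30
}}

```text
time: 10.05
ee_pos: [451.7, 113.3, 205.1]
orientation: [[-0.11, 0.994, 0.0], [0.994, 0.11, 0.0], [0.0, 0.0, -1.0]]
ft_force: [-2.6, -0.5, 6.2]
opening: 54.0
grip_force: 30.0
```

Emit:
{"op": "step_arm", "data": {
  "steps": [
    [[0,0,-1],[0,0,0],0.5],
    [[0,0,-4],[0,0,0],0.5],
    [[0,0,-7],[0,0,0],0.5],
    [[0,0,-9.6],[0,0,0],0.5],
    [[0,0,-9.6],[0,0,0],0.5]
  ]
}}

```text
time: 10.47
ee_pos: [453.9, 113.7, 306.1]
orientation: [[-0.11, 0.994, 0.01], [0.994, 0.11, 0.002], [0.001, 0.011, -1.0]]
ft_force: [1.0, 0.8, -2.5]
opening: 53.8
grip_force: 30.0
```

```bash
python3 -c "
from plan import *
o=telemetry.get_obs();go(o,[(*B['broad'],300)],.003,'b')
go(dict(ee_pos=np.array([452,113,300.]),orientation=down(.11)),[(*B['broad'],300)],.003,'nominal')"
```

```text
b
shift cm [-12.91  17.79   0.78] rot [ 0.01  -0.001  0.107]
nominal
shift cm [-12.85  18.     0.  ] rot [0.    0.    0.107]
```

Emit:
{"op": "step_arm", "data": {
  "steps": [
    [[-12.9,18.1,0],[0,0,0.107],0.5],
    [[-12.9,18.1,0],[0,0,0.107],0.5],
    [[-12.9,18.1,0],[0,0,0.107],0.5],
    [[-12.9,18.1,0],[0,0,0.107],0.5],
    [[-12.9,18.1,0],[0,0,0.107],0.5],
    [[-12.9,18.1,0],[0,0,0.107],0.5],
    [[-12.9,18.1,0],[0,0,0.107],0.5],
    [[-12.9,18.1,0],[0,0,0.107],0.5],
    [[-12.9,18.1,0],[0,0,0.107],0.5],
    [[-12.9,18.1,0],[0,0,0.107],0.5]
  ]
}}

```text
time: 11.3
ee_pos: [644.3, 5.6, 299.2]
orientation: [[-0.004, 1.0, -0.003], [1.0, 0.004, 0.0], [0.0, -0.003, -1.0]]
ft_force: [0.0, 0.0, -4.0]
opening: 53.6
grip_force: 30.0
```

```bash
python3 -c "
from plan import *
o=telemetry.get_obs();go(o,[(*B['broad'],187)],.003,'b')"
```

```text
b
shift cm [-0.06  0.1  11.22] rot [-0.003 -0.     0.001]
```

Emit:
{"op": "step_arm", "data": {
  "steps": [
    [[-0.1,0,3],[0,0,0],0.5],
    [[-0.1,0,6],[0,0,0],0.5],
    [[-0.1,0,8.5],[0,0,0],0.5],
    [[-0.1,0,10],[0,0,0],0.5],
    [[-0.1,0,11],[0,0,0],0.5],
    [[-0.1,0,11.3],[0,0,0],0.5],
    [[-0.1,0,11.3],[0,0,0],0.5],
    [[-0.1,0,11.3],[0,0,0],0.5]
  ]
}}

```text
time: 11.97
ee_pos: [645.8, 4.4, 188.1]
orientation: [[-0.004, 1.0, 0.002], [1.0, 0.004, -0.0], [-0.0, 0.002, -1.0]]
ft_force: [-0.3, 0.5, -3.0]
opening: 53.9
grip_force: 30.0
```

Emit:
{"op": "step_arm", "data": {
  "steps": [
    [[0,0,0.1],[0,0,0],0.5],
    [[0,0,0.1],[0,0,0],-0.5],
    [[0,0,0.1],[0,0,0],-0.5],
    [[0,0,0.1],[0,0,0],-0.5],
    [[0,0,0.1],[0,0,0],-0.5],
    [[0,0,-1],[0,0,0],-0.5],
    [[0,0,-4],[0,0,0],-0.5],
    [[0,0,-8],[0,0,0],-1],
    [[0,0,-11.3],[0,0,0],-1],
    [[0,0,-11.3],[0,0,0],-1],
    [[0,0,-11.3],[0,0,0],-1],
    [[0,0,-11.3],[0,0,0],-1]
  ]
}}

```text
time: 12.97
ee_pos: [645.5, 3.8, 300.7]
orientation: [[-0.003, 1.0, 0.001], [1.0, 0.003, -0.0], [-0.0, 0.001, -1.0]]
ft_force: [-0.1, -0.7, -0.3]
opening: 88.2
grip_force: 0.0
```

```bash
python3 -c "
from plan import *
snapshot('wrist'); o=telemetry.get_obs()
for l in ('pack_broad','pack_low'):
  for d in pinpoint(l,'wrist')[:2]: print(l,round(d['p'],2), world(d['centre'],'wrist',o).round(1))
cycle('stem')"
```

```text
pack_broad 0.68 [646.3   5.5  13.3]
pack_low 0.6 [647.3 -75.4   6.2]
pick stem
shift cm [  2.47 -18.52  -0.12] rot [-0.004 -0.    -0.107]
shift cm [  2.47 -18.49   9.48] rot [-0.004 -0.    -0.107]
lift
shift cm [ 0.   0.  -9.6] rot [0. 0. 0.]
place
shift cm [ 3.63 19.06  0.  ] rot [0.    0.    0.107]
shift cm [ 3.63 19.06 11.3 ] rot [0.    0.    0.107]
```

Emit:
{"op": "step_arm", "data": {
  "steps": [
    [[2.5,-18.5,0],[0,0,-0.107],-1],
    [[2.5,-18.5,0],[0,0,-0.107],-1],
    [[2.5,-18.5,0],[0,0,-0.107],-1],
    [[2.5,-18.5,0],[0,0,-0.107],-1],
    [[2.5,-18.5,0],[0,0,-0.107],-1],
    [[2.5,-18.5,0],[0,0,-0.107],-1],
    [[2.5,-18.5,0],[0,0,-0.107],-1],
    [[2.5,-18.5,0],[0,0,-0.107],-1],
    [[2.5,-18.5,0],[0,0,-0.107],-1],
    [[2.5,-18.5,0],[0,0,-0.107],-1]
  ]
}}

```text
time: 13.95
ee_pos: [462.0, 28.1, 300.3]
orientation: [[-0.109, 0.994, 0.0], [0.994, 0.109, 0.0], [-0.0, 0.0, -1.0]]
ft_force: [0.6, 0.4, -0.4]
opening: 87.8
grip_force: 0.0
```

```bash
python3 -c "
from plan import *
o=telemetry.get_obs(); save(snapshot('wrist'),'w4.png')
for d in pinpoint('pack_stem','wrist')[:2]: print(round(d['p'],2), world(d['centre'],'wrist',o).round(1))
cycle('stem')"
```

```text
0.62 [459.9  27.2  28.9]
pick stem
shift cm [ 0.01 -0.21  0.02] rot [-0.  0. -0.]
shift cm [ 0.01 -0.21  9.62] rot [-0.  0. -0.]
lift
shift cm [ 0.   0.  -9.6] rot [0. 0. 0.]
place
shift cm [ 3.63 19.06  0.  ] rot [0.    0.    0.107]
shift cm [ 3.63 19.06 11.3 ] rot [0.    0.    0.107]
```

View pics/w4.png

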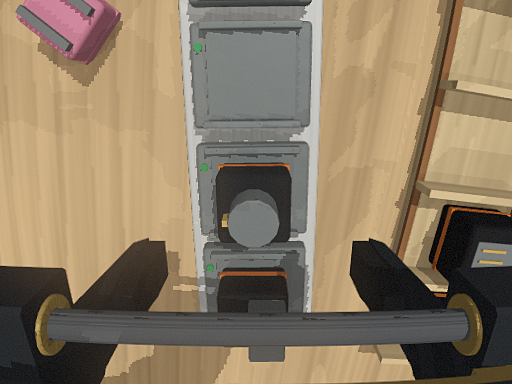

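The stem pack is at px (253,205), centred between the fingers, and the broad pack stands in its bay at (475,240). I descend.

Emit:
{"op": "step_arm", "data": {
  "steps": [
    [[0,-0.2,3],[0,0,0],-1],
    [[0,-0.2,6.5],[0,0,0],-1],
    [[0,-0.2,9],[0,0,0],-1],
    [[0,-0.2,9.6],[0,0,0],-1],
    [[0,-0.2,9.6],[0,0,0],-1],
    [[0,-0.2,9.6],[0,0,0],0.5],
    [[0,-0.2,9.6],[0,0,0],0.5],
    [[0,-0.2,9.6],[0,0,0],0.5],
    [[0,-0.2,9.6],[0,0,0],0.5],
    [[0,-0.2,9.6],[0,0,0],0.5],
    [[0,-0.2,9.6],[0,0,0],0.5],
    [[0,-0.2,9.6],[0,0,0],0.5]
  ]
}}

```text
time: 15.05
ee_pos: [459.0, 28.1, 205.0]
orientation: [[-0.11, 0.994, 0.001], [0.994, 0.11, 0.0], [-0.0, 0.001, -1.0]]
ft_force: [-0.3, -1.0, 3.7]
opening: 49.6
grip_force: 30.0
```

Emit:
{"op": "step_arm", "data": {
  "steps": [
    [[0,0,-1],[0,0,0],0.5],
    [[0,0,-4],[0,0,0],0.5],
    [[0,0,-7],[0,0,0],0.5],
    [[0,0,-9.6],[0,0,0],0.5],
    [[0,0,-9.6],[0,0,0],0.5],
    [[0,0,-9.6],[0,0,0],0.5]
  ]
}}

```text
time: 15.55
ee_pos: [459.2, 28.1, 301.9]
orientation: [[-0.11, 0.994, 0.004], [0.994, 0.11, 0.0], [-0.0, 0.004, -1.0]]
ft_force: [-0.6, -0.7, -2.7]
opening: 49.7
grip_force: 30.0
```

Emit:
{"op": "step_arm", "data": {
  "steps": [
    [[3.6,18.9,0],[0,0,0.107],0.5],
    [[3.6,18.9,0],[0,0,0.107],0.5],
    [[3.6,18.9,0],[0,0,0.107],0.5],
    [[3.6,18.9,0],[0,0,0.107],0.5],
    [[3.6,18.9,0],[0,0,0.107],0.5],
    [[3.6,18.9,0],[0,0,0.107],0.5],
    [[3.6,18.9,0],[0,0,0.107],0.5],
    [[3.6,18.9,0],[0,0,0.107],0.5],
    [[3.6,18.9,0],[0,0,0.107],0.5],
    [[3.6,18.9,0],[0,0,0.107],0.5]
  ]
}}

```text
time: 16.38
ee_pos: [641.1, 84.2, 299.4]
orientation: [[-0.003, 1.0, -0.002], [1.0, 0.003, -0.0], [-0.0, -0.002, -1.0]]
ft_force: [0.2, -0.1, -3.1]
opening: 50.0
grip_force: 30.0
```

```bash
python3 -c "
from plan import *
o=telemetry.get_obs();go(o,[(*B['stem'],187)],.003,'b')"
```

```text
b
shift cm [ 0.08  0.41 11.24] rot [-0.002  0.    -0.   ]
```

Emit:
{"op": "step_arm", "data": {
  "steps": [
    [[0.1,0.3,3],[0,0,0],0.5],
    [[0.1,0.3,6],[0,0,0],0.5],
    [[0.1,0.3,8.5],[0,0,0],0.5],
    [[0.1,0.3,10],[0,0,0],0.5],
    [[0.1,0.3,11],[0,0,0],0.5],
    [[0.1,0.3,11.3],[0,0,0],0.5],
    [[0.1,0.3,11.3],[0,0,0],0.5],
    [[0.1,0.3,11.3],[0,0,0],0.5]
  ]
}}

```text
time: 17.05
ee_pos: [645.8, 85.5, 188.3]
orientation: [[-0.003, 1.0, 0.002], [1.0, 0.003, 0.0], [0.0, 0.002, -1.0]]
ft_force: [0.5, 0.0, -2.1]
opening: 49.7
grip_force: 30.0
```

Emit:
{"op": "step_arm", "data": {
  "steps": [
    [[0,0,0.1],[0,0,0],0.5],
    [[0,0,0.1],[0,0,0],-0.5],
    [[0,0,0.1],[0,0,0],-0.5],
    [[0,0,0.1],[0,0,0],-0.5],
    [[0,0,0.1],[0,0,0],-0.5],
    [[0,0,-1],[0,0,0],-0.5],
    [[0,0,-4],[0,0,0],-0.5],
    [[0,0,-8],[0,0,0],-1],
    [[0,0,-11.3],[0,0,0],-1],
    [[0,0,-11.3],[0,0,0],-1],
    [[0,0,-11.3],[0,0,0],-1],
    [[0,0,-11.3],[0,0,0],-1]
  ]
}}

```text
time: 18.05
ee_pos: [645.3, 85.6, 300.7]
orientation: [[-0.003, 1.0, 0.0], [1.0, 0.003, 0.0], [0.0, 0.0, -1.0]]
ft_force: [-0.4, -0.9, -0.5]
opening: 88.1
grip_force: 0.0
```

```bash
python3 -c "
from plan import *
cycle('stepped')"
```

```text
pick stepped
shift cm [-14.41 -17.78   0.06] rot [ 0.    -0.    -0.107]
shift cm [-14.41 -17.78   9.66] rot [ 0.    -0.    -0.107]
lift
shift cm [ 0.   0.  -9.6] rot [0. 0. 0.]
place
shift cm [20.33 20.    0.  ] rot [0.    0.    0.107]
shift cm [20.33 20.   11.3 ] rot [0.    0.    0.107]
```

Emit:
{"op": "step_arm", "data": {
  "steps": [
    [[-14.4,-17.8,0],[0,0,-0.107],-1],
    [[-14.4,-17.8,0],[0,0,-0.107],-1],
    [[-14.4,-17.8,0],[0,0,-0.107],-1],
    [[-14.4,-17.8,0],[0,0,-0.107],-1],
    [[-14.4,-17.8,0],[0,0,-0.107],-1],
    [[-14.4,-17.8,0],[0,0,-0.107],-1],
    [[-14.4,-17.8,0],[0,0,-0.107],-1],
    [[-14.4,-17.8,0],[0,0,-0.107],-1],
    [[-14.4,-17.8,0],[0,0,-0.107],-1],
    [[-14.4,-17.8,0],[0,0,-0.107],-1],
    [[-14.4,-17.8,0],[0,0,-0.107],-1]
  ]
}}

```text
time: 18.97
ee_pos: [468.9, -58.3, 300.0]
orientation: [[-0.111, 0.994, -0.0], [0.994, 0.111, 0.0], [0.0, -0.0, -1.0]]
ft_force: [-0.2, 0.5, 0.2]
opening: 87.8
grip_force: 0.0
```

```bash
python3 -c "
from plan import *
o=telemetry.get_obs(); snapshot('wrist')
for d in pinpoint('pack_stepped','wrist')[:2]: print(round(d['p'],2), world(d['centre'],'wrist',o).round(1))
cycle('stepped')"
```

```text
0.67 [469.1 -58.3  24.1]
pick stepped
shift cm [-0.06 -0.08  0.01] rot [-0.    -0.     0.001]
shift cm [-0.06 -0.08  9.61] rot [-0.    -0.     0.001]
lift
shift cm [ 0.   0.  -9.6] rot [0. 0. 0.]
place
shift cm [20.33 20.    0.  ] rot [0.    0.    0.107]
shift cm [20.33 20.   11.3 ] rot [0.    0.    0.107]
```

Emit:
{"op": "step_arm", "data": {
  "steps": [
    [[0,0,3],[0,0,0],-1],
    [[0,0,6.5],[0,0,0],-1],
    [[0,0,9],[0,0,0],-1],
    [[0,0,9.6],[0,0,0],-1],
    [[0,0,9.6],[0,0,0],-1],
    [[0,0,9.6],[0,0,0],0.5],
    [[0,0,9.6],[0,0,0],0.5],
    [[0,0,9.6],[0,0,0],0.5],
    [[0,0,9.6],[0,0,0],0.5],
    [[0,0,9.6],[0,0,0],0.5],
    [[0,0,9.6],[0,0,0],0.5],
    [[0,0,9.6],[0,0,0],0.5]
  ]
}}

```text
time: 20.07
ee_pos: [468.2, -59.0, 205.1]
orientation: [[-0.11, 0.994, 0.001], [0.994, 0.11, -0.0], [-0.0, 0.001, -1.0]]
ft_force: [-2.6, -0.0, 6.8]
opening: 52.1
grip_force: 30.0
```

Emit:
{"op": "step_arm", "data": {
  "steps": [
    [[0,0,-1],[0,0,0],0.5],
    [[0,0,-4],[0,0,0],0.5],
    [[0,0,-7],[0,0,0],0.5],
    [[0,0,-9.6],[0,0,0],0.5],
    [[0,0,-9.6],[0,0,0],0.5],
    [[0,0,-9.6],[0,0,0],0.5]
  ]
}}

```text
time: 20.57
ee_pos: [468.5, -59.0, 301.7]
orientation: [[-0.11, 0.994, 0.004], [0.994, 0.11, -0.001], [-0.001, 0.004, -1.0]]
ft_force: [-0.0, 0.4, -3.7]
opening: 51.8
grip_force: 30.0
```

Emit:
{"op": "step_arm", "data": {
  "steps": [
    [[20.3,20,0],[0,0,0.107],0.5],
    [[20.3,20,0],[0,0,0.107],0.5],
    [[20.3,20,0],[0,0,0.107],0.5],
    [[20.3,20,0],[0,0,0.107],0.5],
    [[20.3,20,0],[0,0,0.107],0.5],
    [[20.3,20,0],[0,0,0.107],0.5],
    [[20.3,20,0],[0,0,0.107],0.5],
    [[20.3,20,0],[0,0,0.107],0.5],
    [[20.3,20,0],[0,0,0.107],0.5],
    [[20.3,20,0],[0,0,0.107],0.5],
    [[20.3,20,0],[0,0,0.107],0.5],
    [[20.3,20,0],[0,0,0.107],0.5]
  ]
}}

```text
time: 21.57
ee_pos: [643.5, 163.5, 299.2]
orientation: [[-0.002, 1.0, -0.002], [1.0, 0.002, -0.001], [-0.001, -0.002, -1.0]]
ft_force: [-0.2, 0.7, -3.2]
opening: 51.5
grip_force: 30.0
```

```bash
python3 -c "
from plan import *
o=telemetry.get_obs();go(o,[(*B['stepped'],187)],.003,'b')"
```

```text
b
shift cm [ 0.16  0.13 11.22] rot [-0.002  0.001 -0.001]
```

Emit:
{"op": "step_arm", "data": {
  "steps": [
    [[0,0,3],[0,0,0],0.5],
    [[0,0,6],[0,0,0],0.5],
    [[0,0,8.5],[0,0,0],0.5],
    [[0,0,10],[0,0,0],0.5],
    [[0,0,11],[0,0,0],0.5],
    [[0,0,11.3],[0,0,0],0.5],
    [[0,0,11.3],[0,0,0],0.5],
    [[0,0,11.3],[0,0,0],0.5]
  ]
}}

```text
time: 22.23
ee_pos: [645.4, 164.8, 188.7]
orientation: [[-0.003, 1.0, 0.003], [1.0, 0.003, 0.001], [0.001, 0.003, -1.0]]
ft_force: [0.2, -0.5, -3.7]
opening: 51.5
grip_force: 30.0
```

Emit:
{"op": "step_arm", "data": {
  "steps": [
    [[0,0,0.1],[0,0,0],0.5],
    [[0,0,0.1],[0,0,0],-0.5],
    [[0,0,0.1],[0,0,0],-0.5],
    [[0,0,0.1],[0,0,0],-0.5],
    [[0,0,0.1],[0,0,0],-0.5],
    [[0,0,-1],[0,0,0],-0.5],
    [[0,0,-4],[0,0,0],-0.5],
    [[0,0,-8],[0,0,0],-1],
    [[0,0,-12],[0,0,0],-1],
    [[0,0,-16],[0,0,0],-1],
    [[0,0,-20],[0,0,0],-1],
    [[0,0,-24],[0,0,0],-1]
  ]
}}

```text
time: 23.23
ee_pos: [644.0, 164.7, 430.5]
orientation: [[-0.003, 1.0, 0.001], [1.0, 0.003, 0.0], [0.0, 0.001, -1.0]]
ft_force: [1.1, 0.1, 0.1]
opening: 87.8
grip_force: 0.0
```

Emit:
{"op": "step_arm", "data": {
  "steps": [
    [[-2,-8,-2],[0,0,0],-1],
    [[-2,-8,-2],[0,0,0],-1],
    [[-2,-8,-2],[0,0,0],-1],
    [[-2,-8,-2],[0,0,0],-1],
    [[-2,-8,-2],[0,0,0],-1],
    [[-2,-8,-2],[0,0,0],-1]
  ]
}}

```text
time: 23.73
ee_pos: [565.2, 144.7, 447.3]
orientation: [[-0.003, 1.0, 0.001], [1.0, 0.003, 0.0], [0.0, 0.001, -1.0]]
ft_force: [-1.0, -0.7, -0.3]
opening: 88.0
grip_force: 0.0
```

```bash
python3 -c "
from plan import *
o=telemetry.get_obs(); save(snapshot('wrist'),'w5.png',1.5)
for l in P:
  for d in pinpoint(l,'wrist')[:1]: print(l,round(d['p'],2), world(d['centre'],'wrist',o).round(1))
print(o['ee_pos']); save(snapshot('side')[100:300,180:420],'s5.png',3)"
```

```text
Traceback (most recent call last):
ValueError: it knows: charger_broad, charger_low, charger_stem, charger_stepped, charging_board, pack_broad, pack_low, pack_stem, pack_stepped, rack
```

View pics/w5.png

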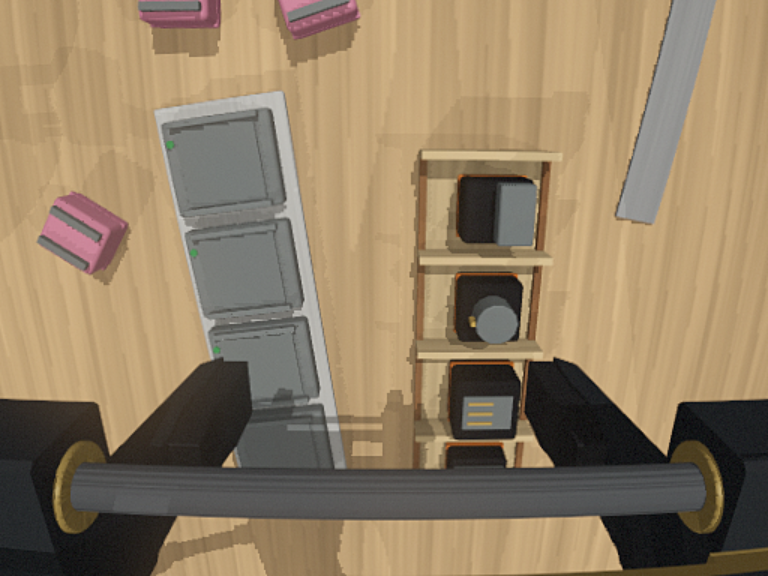

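The chargers are empty. The rack holds, from left to right, stepped (497,210), stem (488,310), broad (485,400) and low (475,455), all upright and inside their bays. I hand the job in.

```bash
python3 -c "
from cell import robot
print(robot.sign_off())"
```

```text
the job is handed in; nothing more can be done
None
```

I moved all four packs into the rack in reverse order and handed the job in at about 24 s. The last wrist picture showed them upright in their bays (pack_low, at the right end, was partly hidden by the gripper), and I don't have the judge's verdict.

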